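Set the pivot cap of a dental cast surveyor and hold it for locking

TASK

Set the swivel of the cast surveyor: screw the knurled cap on top of its column down clockwise until it bottoms out, then back it off a quarter turn so that the arm has running clearance. Finish with the cap still gripped between the fingers, held still at that setting, so that I can tighten its grub screw; do not swing the arm or disturb the things standing around.

Things in the scene. Friction and masses are not known exactly. Their poses are not given: they have to be found in the camera images.
- surveyor: dental cast surveyor, fixed to the bench: grey base plate 250 x 150 x 14 mm, steel column 22 mm thick, a grey swing arm on it and a stone cast on a small table under the arm's end. Origin on the column's axis at the bench surface; the base reaches 55 mm behind (-x) and 195 mm in front (+x) of it, 75 mm to either side; z up. The arm points about to +x
- cap_grip (a point): grip point: on the axis of the knurled steel cap on top of the column, at mid height of its knurling (38 mm in diameter, 20 mm tall), 0.228 m above the bench when bottomed out. A plain 33 mm collar, 7 mm tall, holds its grub screw; a 14 mm stud sticks up through it to 14 mm above this point. Its x axis runs through the two black spanner holes in the cap's top and turns with the cap; z up
- cap (a joint): turning angle of the cap on its right-hand thread, rad: 0 = bottomed out on the washer (a hard stop), growing as it is unscrewed (anticlockwise seen from above). It starts between 2.4 and 4.4 and rises 3 mm per turn. The thread drags with about 0.08 N m and keeps the cap where it is left. A quarter turn is 1.57
- spindle_head (a point): centre of the top of the arm's round head, 0.204 m above the bench, 118 mm from the column's axis; the spindle through it ends 0.232 m above the bench. Under the cap are a washer and a boss, 34 and 32 mm in diameter; the arm's 44 mm hub and 22 mm bar lie lower, tops at 0.196 and 0.192 m. The arm swings stiffly about the column (0.35 N m), within 0.25 rad of straight ahead at the start
- jar_a: loose porcelain powder jar, 38 mm in diameter, 55 mm tall, white with dark red lid, standing beside the surveyor; origin at the centre of its underside
- jar_b: another loose jar just like jar_a; origin at the centre of its underside
- wash_bottle: loose white plastic bottle, 56 mm in diameter, 135 mm tall, standing beside the surveyor; origin at the centre of its underside
- wax_spatula: loose wax spatula, 150 mm long with a 13 mm thick round wooden handle and a narrow steel blade, lying on the bench beside the surveyor; its length along its x axis

How it is judged:
By the outcome, as a careful person would: the job done as asked, in the order asked, and still so for the second after the job is handed in, while the arm keeps its last pose, push and grip.
It also fails if it takes over 61 s, if anything falls off the work surface, if the arm or the gripper's body presses on something with over 40 N, if the wrist force passes 120 N, or if a joint passes its speed limit or range.

ROBOT

A 6-joint arm with a two-finger parallel gripper is mounted at the origin on the work surface. World frame = base frame: x ahead of the robot, y to its left, z up, the work surface at z = 0. Lengths are in m, angles in rad, forces in N, time in s.
With the tool pointing down it reaches from about 0.35 to 0.975 m from the base axis. Payload 4.9 kg.
Tool frame: the origin (TCP) lies on the centre line of the jaws, within the pads' length; the fingertips stand manip.tcp_to_tips ahead of it and the grasp point (between the pads) is the TCP (manip.tcp_to_tips is the distance from the TCP to the fingertips, in m); y points along the fingers, z is the direction in which the jaws open and shut, and the axes are right-handed (so a half turn about y gives the same grasp; the last joint's range is limited). The gripper opens to 85 mm and grips with 20 to 120 N. Pads are 22 mm wide; open, the fingers measure 114 mm over their backs; the gripper's body (76 mm by 85 mm) begins 54 mm behind the grasp point. The pads swing forward as they close: fully open they stand 13 mm farther back than shut.
Start: joints at [1.103, 0.053, 1.613, -0, 1.476, -0.119], TCP at [0.214, 0.587, 0.25] pointing down, gripper open.
Joint ranges: [-3.01, 3.01], [-1.01, 2.22], [0.06, 2.58], [-1.02, 4.17], [0.09, 2.62], [-3.14, 3.14]. Speed limits (rad/s): [2.57, 2.57, 3.14, 3.14, 3.14, 3.14].

INTERFACE

Orientations are given as a unit quaternion [w, x, y, z].
In Python, from plant import manip gives the robot as it stands.
- The arm moves only by the tool apply_moves, never from a script. Its argument "moves" is a list of rows, each a list of 7 numbers: the gripper's target within -1 to 1 (shut at 1, half-way at 0, fully open at -1), then the shift along the tool's x, y, z in mm, then the turn, a rotation vector about the tool's x, y, z in degrees. A call has 1 to 20 rows; each row shifts and turns the commanded pose from where the row before left it, along the tool's axes as they then stand; what a row does not reach is not made up. A row lasts 1/10 s, in which the tool goes at most 50 mm and 8.59 degrees, less where a joint would pass 70% of its speed; a pose out of reach is approached as far as the arm can. A call with a gripper value outside its range is refused whole. The fingers move at their own pace and stop on an object; the grip force is fixed at half the most. Time passes only in rows, so rows that do not move let the fingers close. It gives the time, the measured TCP pose, the force and the opening at its end, in the units of the state.
- manip.state(): the state, without advancing time (a new reading comes with each control period).
- manip.grab_frame(name): name is "scene" or "side" or "wrist"; returns the picture (420x560x3 uint8, blue, green, red); there is no depth.
- manip.calibration(name): a dict with "mtx" (3x3 intrinsics, pixels), "distortion" ([k1, k2, p1, p2, k3] as OpenCV has them; the pictures are not rectified), "T" (4x4, takes a point from camera to world coordinates); the wrist camera has in their place "T_tool_cam" (4x4, takes a point from camera to tool coordinates, whose origin is the TCP and whose axes are the tool frame's). Camera axes: x right, y down, z forward; pixel columns grow to the right and rows downward; lengths in m; the calibration is good to about 2 mm. A picture is of the moment at which its call begins: read the wrist's pose just before it. calibration takes no time and is no camera call.
- manip.job_done(): hands the job in, once; it reports no verdict.
The state is a dict: "time": time; "joint_pos": joint angles; "joint_vel": joint speeds; "joint_efforts": joint torques, N m; "tool_pos": TCP position; "tool_rot": TCP orientation; "contact_force": force on the tool from outside, world axes, zero at the start; "ft_torque": the same for the moment, N m; "gripper_width": opening from 0.0 (shut) to 1.0 (fully open).
Only numpy, scipy, OpenCV 4.12 (cv2) and the standard library are available. Lean on these libraries where they do the work, as an engineer would, in place of code of your own. Each camera call takes 0.05 s, during which the arm holds its last target. There are 200 camera calls.

## Working session

There is one attempt and no reset: what is moved stays moved. The work goes in short steps, Python scripts to look and compute and a tool call to move; the robot and the scene stay as the last step left them, time stands still between calls to the robot, and variables do not carry over. Pictures are saved under pics/ and viewed, about 8 in all and at most 12, crops included, and the job is handed in when it is done.

Besides the shell and the picture viewer there is one more tool, called after "Request:" as name([rows], argument=value, ...), one row to a line, values as JSON. apply_moves: Moves the arm, as the interface text tells. Its arguments: {"type":"object","properties":{"moves":{"type":"array","items":{"type":"array","items":{"type":"number"}}}},"required":["moves"]}

```bash
ls; mkdir -p pics
python3 - <<'E'
from plant import manip
import cv2,numpy as np
s=manip.state();print(s);print(manip.tcp_to_tips)
a=manip.grab_frame("scene");b=manip.grab_frame("side")
cv2.imwrite("pics/scene0.png",a);cv2.imwrite("pics/side0.png",b)
cv2.imwrite("pics/both.png",cv2.resize(np.vstack([a,b]),None,fx=.71,fy=.71))
for n in("scene","side","wrist"):print(n,manip.calibration(n))
E
```

```text
pics
{'time': 0.0, 'joint_pos': array([ 1.10300501e+00,  5.33832933e-02,  1.61429139e+00,  3.70986499e-06,
        1.47596412e+00, -1.18965100e-01]), 'joint_vel': array([-0.00053564,  0.00131938,  0.00112791,  0.00151883, -0.00178643,
       -0.00201808]), 'joint_efforts': array([-2.81617518e-03, -3.93665314e+01, -3.70185649e+01, -3.00660722e-04,
        6.75925883e-03, -4.73925486e-07]), 'tool_pos': array([0.21333962, 0.58685153, 0.24904813]), 'tool_rot': array([-0.69568643,  0.6970707 , -0.12291488,  0.12249397]), 'contact_force': array([2.07872188e-01, 4.73162813e-04, 9.97963428e-01]), 'ft_torque': array([-0.05230033,  0.01760164, -0.01615508]), 'gripper_width': 1.0022644506598883}
0.019
scene {'mtx': array([[471.9591432 ,   0.        , 276.7839695 ],
       [  0.        , 471.9591432 , 207.61764674],
       [  0.        ,   0.        ,   1.        ]]), 'distortion': array([0.02741375, 0.        , 0.        , 0.        , 0.        ]), 'T': array([[-0.48692119,  0.5054518 , -0.71233857,  1.23931035],
       [ 0.87322002,  0.30024899, -0.38384547,  0.34625365],
       [ 0.01986355, 
[... 517 characters left out ...]
.53202574,  0.65140279],
       [ 0.        ,  0.        ,  0.        ,  1.        ]])}
wrist {'mtx': array([[299.52378279,   0.        , 279.83188929],
       [  0.        , 299.52378279, 210.7155618 ],
       [  0.        ,   0.        ,   1.        ]]), 'distortion': array([-0.00220921,  0.        ,  0.        ,  0.        ,  0.        ]), 'T_tool_cam': array([[ 1.86988911e-04,  9.50770322e-01,  3.09896369e-01,
        -7.99192613e-02],
       [-3.09851554e-04, -3.09896304e-01,  9.50770311e-01,
        -1.23395972e-01],
       [ 9.99999935e-01, -2.73805376e-04,  2.36650490e-04,
        -6.42688389e-04],
       [ 0.00000000e+00,  0.00000000e+00,  0.00000000e+00,
         1.00000000e+00]])}
```

View pics/scene0.png

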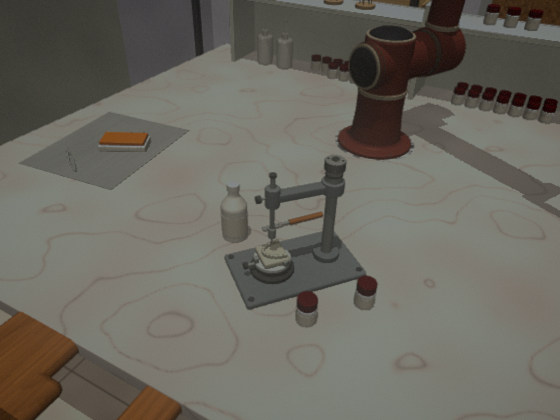

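View pics/side0.png

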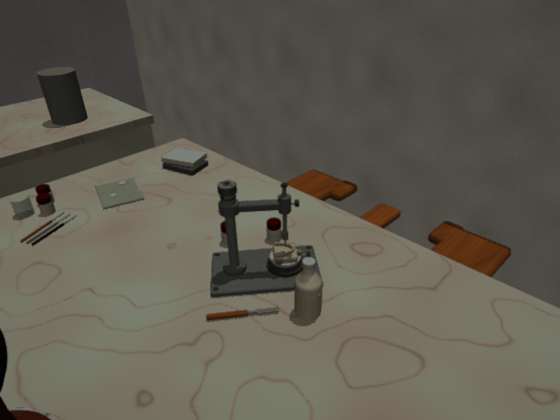

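The scene view shows the cap at about (335,165) and the spindle at (272,180). The side view has the cap at (228,190) and the spindle at (285,190). Next I'll triangulate these.

```bash
cat > h.py <<'E'
from plant import manip
import cv2,numpy as np
from scipy.spatial.transform import Rotation as R
def Tw(s):
    T=np.eye(4);q=s["tool_rot"];T[:3,:3]=R.from_quat([q[1],q[2],q[3],q[0]]).as_matrix();T[:3,3]=s["tool_pos"];return T
def ray(n,uv,s=None):
    c=manip.calibration(n);T=c["T"] if s is None else Tw(s)@c["T_tool_cam"]
    p=cv2.undistortPoints(np.array([[uv]],float),c["mtx"],c["distortion"])[0,0]
    return T[:3,3],T[:3,:3]@np.r_[p,1]
def plane(n,uv,z,s=None):
    o,d=ray(n,uv,s);return o+d*(z-o[2])/d[2]
def tri(a,b):
    (o,d),(p,e)=ray("scene",a),ray("side",b)
    t=np.linalg.lstsq(np.c_[d,-e],p-o,rcond=None)[0]
    x,y=o+d*t[0],p+e*t[1];return (x+y)/2,np.linalg.norm(x-y)
E
python3 - <<'E'
from h import *
print("cap",tri((335,166),(228,190)))
print("spindle top",tri((273,176),(284,186)))
for n,u in(("bottle",(234,238)),("jar1",(307,322)),("jar2",(366,304)),("spat",(320,215)),("spat2",(265,229)),("colbase",(327,252))):print(n,plane("scene",u,0.0))
a=cv2.imread("pics/scene0.png")[145:215,245:365];b=cv2.imread("pics/side0.png")[170:240,200:320]
cv2.imwrite("pics/crop.png",cv2.resize(np.hstack([a,b]),(800,233),interpolation=cv2.INTER_CUBIC))
s=manip.state();print(Tw(s).round(3))
E
```

```text
cap (array([0.55012267, 0.08917965, 0.22368968]), np.float64(0.0038077242141499336))
spindle top (array([0.63824262, 0.01241938, 0.22602565]), np.float64(0.0019348328109169506))
bottle [ 0.5865082  -0.10934786  0.        ]
jar1 [0.71609334 0.13113375 0.        ]
jar2 [0.62239337 0.20729539 0.        ]
spat [0.41482839 0.01689378 0.        ]
spat2 [ 0.5251804  -0.06711933  0.        ]
colbase [0.52571865 0.0845937  0.        ]
[[ 0.94  -0.001  0.342  0.213]
 [-0.342 -0.002  0.94   0.587]
 [-0.    -1.    -0.002  0.249]
 [ 0.     0.     0.     1.   ]]
```

View pics/crop.png

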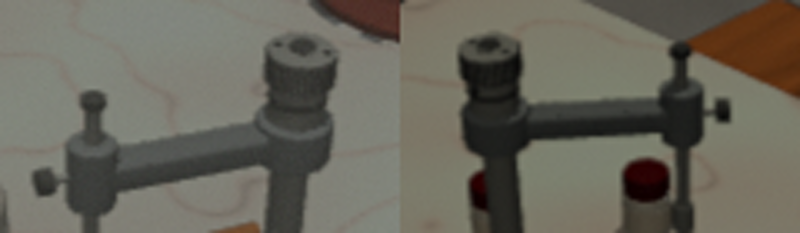

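Crop: in the scene view the cap top centre is at about (335,158) and the head top at (273,187). In the side view the cap top is at (227,183). The cap is near (0.55, 0.089), with the arm heading about -41°. One grasp can cover the whole turn if it starts with joint 6 near -2.9.

Request:
apply_moves([
  [-1,0,-27,0,0,0,0],
  [-1,0,-27,0,0,0,0],
  [-1,0,-27,0,0,0,0],
  [-1,30.5,0,-22,0,0,0],
  [-1,30.5,0,-22,0,0,0],
  [-1,30.5,0,-22,0,0,0],
  [-1,30.5,0,-22,0,0,0],
  [-1,30.5,0,-22,0,0,0],
  [-1,30.5,0,-22,0,0,0],
  [-1,30.5,0,-22,0,0,0],
  [-1,30.5,0,-22,0,0,0],
  [-1,30.5,0,-22,0,0,0],
  [-1,30.5,0,-22,0,0,0],
  [-1,30.5,0,-22,0,0,0],
  [-1,30.5,0,-22,0,0,0],
  [-1,30.5,0,-22,0,0,0],
  [-1,30.5,0,-22,0,0,0],
  [-1,30.5,0,-22,0,0,0],
  [-1,30.5,0,-22,0,0,0],
])

```text
time: 2.0
tool_pos: [0.5523, 0.0883, 0.3307]
tool_rot: [-0.696, 0.696, -0.123, 0.122]
contact_force: [-0.5, 0.7, -0.1]
gripper_width: 1.0
```

Request:
apply_moves([
  [-1,0,0,0,0,-8.5,0],
  [-1,0,0,0,0,-8.5,0],
  [-1,0,0,0,0,-8.5,0],
  [-1,0,0,0,0,-8.5,0],
  [-1,0,0,0,0,-8.5,0],
  [-1,0,0,0,0,-8.5,0],
  [-1,0,0,0,0,-8.5,0],
  [-1,0,0,0,0,-8.5,0],
  [-1,0,0,0,0,-8.5,0],
  [-1,0,0,0,0,-8.5,0],
  [-1,0,0,0,0,-8.5,0],
  [-1,0,0,0,0,-8.5,0],
  [-1,0,0,0,0,0,0],
  [-1,0,0,0,0,0,0],
])

```text
time: 3.4
tool_pos: [0.5517, 0.0898, 0.3309]
tool_rot: [0.534, -0.534, -0.463, 0.463]
contact_force: [0.7, -0.4, -0.5]
gripper_width: 0.999
```

Run:
```python
from h import *
s=manip.state();print(s["joint_pos"].round(3),s["contact_force"].round(2),s["ft_torque"].round(3));print(Tw(s).round(4))
a=manip.grab_frame("wrist");cv2.imwrite("pics/w1.png",a)
```

```text
[ 0.028 -0.139  1.666 -0.     1.615 -2.971] [ 0.73 -0.36 -0.54] [-0.032  0.028 -0.035]
[[ 1.419e-01 -7.000e-04 -9.899e-01  5.517e-01]
 [ 9.899e-01 -0.000e+00  1.419e-01  8.980e-02]
 [-1.000e-04 -1.000e+00  7.000e-04  3.309e-01]
 [ 0.000e+00  0.000e+00  0.000e+00  1.000e+00]]
```

View pics/w1.png

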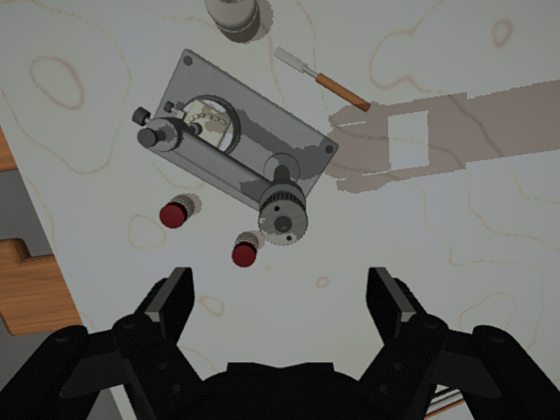

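Wrist view: the cap is at about (283,219), with spanner holes near (277,209) and (290,238). The jars are at (173,215) and (244,255), and the spindle at (150,138). I'll zoom in on the cap.

Run:
```python
from h import *
a=cv2.imread("pics/w1.png")
cv2.imwrite("pics/w1c.png",cv2.resize(a[185:255,245:325],None,fx=7,fy=7,interpolation=cv2.INTER_CUBIC))
s=manip.state()
for u in((283,219),(283,223)):print(plane("wrist",u,0.2395,s))
```

```text
[0.54839925 0.08686991 0.2395    ]
[0.54884899 0.09008746 0.2395    ]
```

View pics/w1c.png

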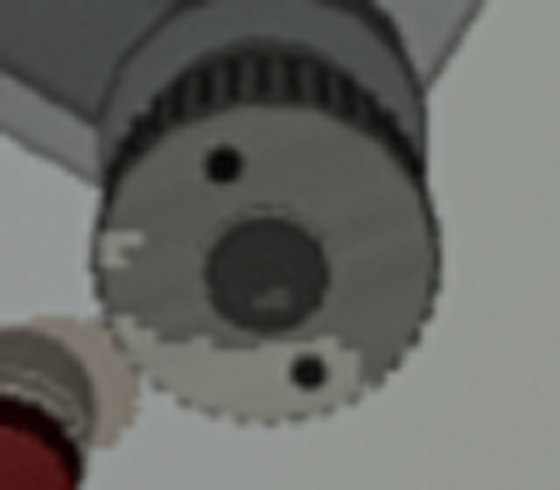

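Request:
apply_moves([
  [-1,-0.7,20,2.6,0,0,0],
  [-1,0,20,0,0,0,0],
  [-1,0,20,0,0,0,0],
  [-1,0,15,0,0,0,0],
  [-1,0,15,0,0,0,0],
  [-1,0,10,0,0,0,0],
  [-0.2,0,0,0,0,0,0],
  [-0.2,0,0,0,0,0,0],
  [-0.2,0,0,0,0,0,0],
  [-0.2,0,0,0,0,0,0],
  [-0.2,0,0,0,0,0,0],
])

```text
time: 4.55
tool_pos: [0.5496, 0.0894, 0.2321]
tool_rot: [-0.533, 0.534, 0.464, -0.464]
contact_force: [0.3, 0.8, 0.6]
gripper_width: 0.602
```

Run:
```python
from h import *
s=manip.state();print(s["time"],s["tool_pos"],s["contact_force"].round(2),s["ft_torque"].round(3),s["gripper_width"])
a=manip.grab_frame("wrist");cv2.imwrite("pics/w2.png",a)
b=manip.grab_frame("side")[130:270,150:340]
cv2.imwrite("pics/w2c.png",np.vstack([cv2.resize(a[190:400,140:420],(760,570))[:400],cv2.resize(b,(760,560))[:200]]) if 0 else np.hstack([cv2.resize(a[200:400,160:400],(400,333)),cv2.resize(b,(400,333))]))
```

```text
4.55 [0.54960363 0.08943899 0.23209736] [0.3  0.82 0.62] [-0.008 -0.009  0.018] 0.6017649197040573
```

View pics/w2c.png

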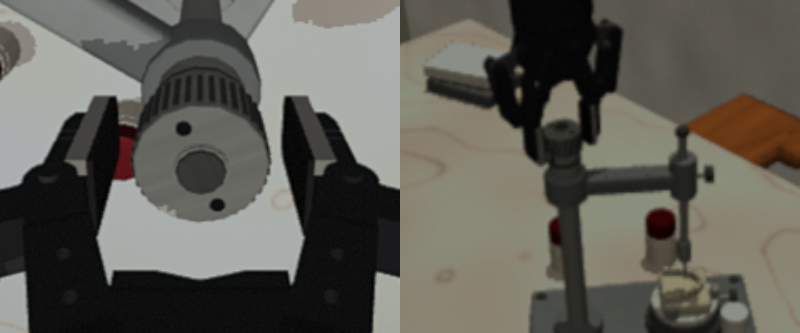

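The wrist view shows the cap between the pads, centred sideways (crop centre x≈200, pads' front edges at 118 and 283), with holes at crop (183,128) and (217,205). In the side view the fingers straddle the cap and are clear of the arm. I'll check the offset along the pads.

Run:
```python
from h import *
s=manip.state();T=Tw(s)
h=[plane("wrist",(160+x*.6-.2,200+y*.6-.2),0.2395,s) for x,y in((183,128),(217,205))]
m=sum(h)/2;d=h[1]-h[0];print(m,"tool offset mm",1e3*T[:3,:3].T@(m-s["tool_pos"]),"hole az",np.degrees(np.arctan2(d[1],d[0])))
```

```text
[0.5488756  0.08959805 0.2395    ] tool offset mm [ 0.08601664 -7.74323042  0.56459029] hole az 102.74324568999373
```

Request:
apply_moves([
  [0,0,2,0.5,0,0,0],
  [1,0,0,0,0,0,0],
  [1,0,0,0,0,0,0],
  [1,0,0,0,0,0,0],
  [1,0,0,0,0,0,0],
  [1,0,0,0,0,0,0],
])

```text
time: 5.25
tool_pos: [0.5493, 0.0894, 0.2297]
tool_rot: [-0.533, 0.534, 0.464, -0.464]
contact_force: [4.7, -0.3, 0.1]
gripper_width: 0.42
```

```bash
cat > st.py <<'E'
from h import *
s=manip.state();T=Tw(s)
print(s["time"],s["tool_pos"].round(4),"F",s["contact_force"].round(1),"M",s["ft_torque"].round(3),"w",round(s["gripper_width"],3),"q6",s["joint_pos"][5].round(3),"zaz",np.degrees(np.arctan2(T[1,2],T[0,2])).round(2))
print("F tool",(T[:3,:3].T@s["contact_force"]).round(1))
E
python3 st.py
```

```text
5.25 [0.5493 0.0894 0.2297] F [ 4.7 -0.3  0.1] M [-0.111 -0.748  0.005] w 0.42 q6 -2.974 zaz 172.01
F tool [ 0.3 -0.1 -4.7]
```

Gripped with only about 5 N of side force. Now turning clockwise, descending with the thread.

Request:
apply_moves([
  [1,0,0.05,0,0,6,0],
  [1,0,0.05,0,0,6,0],
  [1,0,0.05,0,0,6,0],
  [1,0,0.05,0,0,6,0],
  [1,0,0.05,0,0,6,0],
  [1,0,0.05,0,0,6,0],
  [1,0,0.05,0,0,6,0],
  [1,0,0.05,0,0,6,0],
  [1,0,0.05,0,0,6,0],
  [1,0,0.05,0,0,6,0],
])

```text
time: 6.25
tool_pos: [0.5482, 0.0902, 0.2291]
tool_rot: [0.695, -0.694, -0.133, 0.134]
contact_force: [1.2, 1.4, 1.8]
gripper_width: 0.429
```

```bash
python3 st.py
```

```text
6.25 [0.5482 0.0902 0.2291] F [1.2 1.4 1.8] M [ 0.301 -0.105  0.108] w 0.429 q6 -1.923 zaz 111.81
F tool [ 1.6 -1.8  0.9]
```

Request:
apply_moves([
  [1,0,0.05,0,0,6,0],
  [1,0,0.05,0,0,6,0],
  [1,0,0.05,0,0,6,0],
  [1,0,0.05,0,0,6,0],
  [1,0,0.05,0,0,6,0],
  [1,0,0.05,0,0,6,0],
  [1,0,0.05,0,0,6,0],
  [1,0,0.05,0,0,6,0],
  [1,0,0.05,0,0,6,0],
  [1,0,0.05,0,0,6,0],
])

```text
time: 7.25
tool_pos: [0.5484, 0.0916, 0.2286]
tool_rot: [0.67, -0.667, 0.232, -0.23]
contact_force: [0.5, 6.7, 1.9]
gripper_width: 0.42
```

```bash
python3 st.py;python3 - <<'E'
from h import *
a=manip.grab_frame("wrist");cv2.imwrite("pics/w3.png",a);cv2.imwrite("pics/w3c.png",cv2.resize(a[200:400,160:400],(720,600)))
E
```

```text
7.25 [0.5484 0.0916 0.2286] F [0.5 6.7 1.9] M [ 1.001 -0.267  0.116] w 0.42 q6 -0.876 zaz 51.84
F tool [-3.7 -1.9  5.6]
```

View pics/w3c.png

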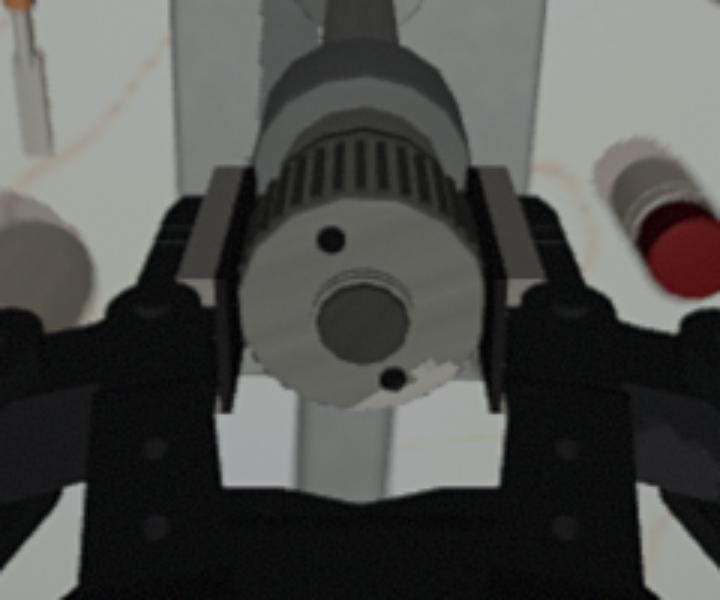

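The holes are at (331,240) and (393,378) in the crop, the same place relative to the fingers as before, so there's been no slip over 120°. I'll use picture w1 to estimate where the stop may lie, then continue in small steps.

Run:
```python
from h import *
# pose at w1
s={"tool_rot":np.array([0.534,-0.534,-0.463,0.463]),"tool_pos":np.array([.5517,.0898,.3309])}
az=lambda p,q:np.degrees(np.arctan2(*(q-p)[1::-1]))
print("base edge",az(plane("wrist",(339,147),.014,s),plane("wrist",(187,49),.014,s)))
print("holes w1",az(plane("wrist",(276.3,207.9),.2395,s),plane("wrist",(288.6,237.7),.2395,s)))
c=plane("wrist",(282.6,222.6),.2395,s)
print("spindle",az(c,plane("wrist",(150,138),.232,s)))
```

```text
base edge -39.57627468667932
holes w1 103.14726680051756
spindle -41.18641148136876
```

Request:
apply_moves([
  [1,0,0.02,0.4,0,2,0],
  [1,0,0.02,0.3,0,2,0],
  [1,0,0.02,0,0,2,0],
  [1,0,0.02,0,0,2,0],
])

```text
time: 7.7
tool_pos: [0.5486, 0.0918, 0.2286]
tool_rot: [0.652, -0.65, 0.277, -0.275]
contact_force: [0.8, 6.3, 1.6]
gripper_width: 0.422
```

```bash
python3 st.py
```

```text
7.7 [0.5486 0.0918 0.2286] F [0.8 6.3 1.6] M [ 0.771 -0.112  0.126] w 0.422 q6 -0.738 zaz 44.0
F tool [-4.  -1.6  5. ]
```

Request:
apply_moves([
  [1,-0.3,0.02,0.3,0,2,0],
  [1,-0.3,0.02,0.3,0,2,0],
  [1,0,0.02,0,0,2,0],
  [1,0,0.02,0,0,2,0],
])

```text
time: 8.1
tool_pos: [0.5487, 0.0921, 0.2285]
tool_rot: [0.631, -0.629, 0.322, -0.32]
contact_force: [0.4, 4.1, 1.6]
gripper_width: 0.426
```

```bash
python3 st.py
```

```text
8.1 [0.5487 0.0921 0.2285] F [0.4 4.1 1.6] M [ 0.468 -0.137  0.078] w 0.426 q6 -0.597 zaz 35.98
F tool [-3.1 -1.6  2.8]
```

Request:
apply_moves([
  [1,0,0.01,0,0,1,0],
  [1,0,0.01,0,0,1,0],
])

```text
time: 8.3
tool_pos: [0.5488, 0.092, 0.2284]
tool_rot: [0.625, -0.624, 0.333, -0.331]
contact_force: [-0.1, 5.1, 3.6]
gripper_width: 0.422
```

```bash
python3 st.py
```

```text
8.3 [0.5488 0.092  0.2284] F [-0.1  5.1  3.6] M [0.868 0.062 0.104] w 0.422 q6 -0.563 zaz 34.01
F tool [-4.3 -3.6  2.8]
```

Request:
apply_moves([
  [1,0,0.01,0,0,1,0],
  [1,0,0.01,0,0,1,0],
])

```text
time: 8.5
tool_pos: [0.5489, 0.092, 0.2284]
tool_rot: [0.619, -0.618, 0.343, -0.342]
contact_force: [-0.1, 5.1, 4.1]
gripper_width: 0.424
```

```bash
python3 st.py
```

```text
8.5 [0.5489 0.092  0.2284] F [-0.1  5.1  4.1] M [0.856 0.028 0.05 ] w 0.424 q6 -0.528 zaz 32.01
F tool [-4.4 -4.   2.6]
```

Request:
apply_moves([
  [1,0,0.01,0,0,1,0],
  [1,0,0.01,0,0,1,0],
])

```text
time: 8.7
tool_pos: [0.5489, 0.092, 0.2284]
tool_rot: [0.613, -0.612, 0.354, -0.353]
contact_force: [0.4, 6.2, 3.6]
gripper_width: 0.426
```

```bash
python3 st.py
```

```text
8.7 [0.5489 0.092  0.2284] F [0.4 6.2 3.6] M [0.926 0.027 0.101] w 0.426 q6 -0.493 zaz 30.01
F tool [-5.1 -3.6  3.4]
```

Request:
apply_moves([
  [1,0,0.01,0,0,1,0],
])

```text
time: 8.8
tool_pos: [0.5489, 0.092, 0.2284]
tool_rot: [0.61, -0.609, 0.359, -0.358]
contact_force: [-0.5, 6.2, 3.2]
gripper_width: 0.424
```

```bash
python3 st.py
```

```text
8.8 [0.5489 0.092  0.2284] F [-0.5  6.2  3.2] M [0.889 0.018 0.572] w 0.424 q6 -0.476 zaz 29.06
F tool [-5.7 -3.2  2.6]
```

Request:
apply_moves([
  [1,0,0.01,0,0,1,0],
])

```text
time: 8.9
tool_pos: [0.5489, 0.092, 0.2284]
tool_rot: [0.607, -0.606, 0.364, -0.363]
contact_force: [0.6, 5.5, 3.8]
gripper_width: 0.426
```

```bash
python3 st.py
```

```text
8.9 [0.5489 0.092  0.2284] F [0.6 5.5 3.8] M [0.901 0.026 1.024] w 0.426 q6 -0.46 zaz 28.14
F tool [-4.6 -3.8  3.2]
```

Request:
apply_moves([
  [1,0,0.01,0,0,1,0],
])

```text
time: 9.0
tool_pos: [0.549, 0.0921, 0.2284]
tool_rot: [0.604, -0.603, 0.369, -0.368]
contact_force: [-0.1, 5.2, 3.4]
gripper_width: 0.424
```

```bash
python3 st.py
```

```text
9.0 [0.549  0.0921 0.2284] F [-0.1  5.2  3.4] M [ 0.859 -0.035  1.567] w 0.424 q6 -0.444 zaz 27.22
F tool [-4.7 -3.4  2.3]
```

The stop is clear: torque rises linearly from zaz≈30° (0.09 → 0.57 → 1.02 → 1.57 N m). I'll take a reference frame at the bottom, then back off: about 3° to unwind the pads, plus 90°.

```bash
cat > holes.py <<'E'
from h import *
def holes(a,s,name=None):
    # dark small round blobs on the cap top, near the previously seen spots
    roi=a[255:345,230:330]; g=cv2.cvtColor(cv2.resize(roi,None,fx=4,fy=4,interpolation=cv2.INTER_CUBIC),cv2.COLOR_BGR2GRAY)
    n,l,st,c=cv2.connectedComponentsWithStats((g<45).astype(np.uint8))
    return [((c[i]+.5)/4-.5+[230,255],st[i,4]) for i in range(1,n) if 100<st[i,4]<2500 and .5<st[i,2]/st[i,3]<2]
def run(tag):
    s=manip.state();T=Tw(s);a=manip.grab_frame("wrist");cv2.imwrite(f"pics/{tag}.png",a)
    zaz=np.degrees(np.arctan2(T[1,2],T[0,2]))
    h=holes(a,s);print(tag,[(x.round(1),n) for x,n in h])
    z=.238+s.get("rise",0)
    h=sorted([x for x,n in h if n<900],key=lambda p:p[1])
    if len(h)>=2:
        p,q=[plane("wrist",x,.2385,s) for x in(h[0],h[-1])];d=q-p
        az=np.degrees(np.arctan2(d[1],d[0]));print("holes az",az.round(2),"rel zaz",(az-zaz).round(2),"sep",np.linalg.norm(d).round(4))
E
python3 - <<'E'
from holes import *
import holes as H
H.run("bottom")
cv2.imwrite("pics/side_bottom.png",manip.grab_frame("side"))
s=manip.state();print(s["time"])
E
python3 st.py
```

```text
bottom [(array([285.9, 258.8]), np.int32(544)), (array([268.9, 279.6]), np.int32(958)), (array([280.5, 299.5]), np.int32(1059)), (array([290.6, 325.8]), np.int32(818))]
holes az -58.82 rel zaz -86.04 sep 0.0339
9.1
9.1 [0.5489 0.0921 0.2284] F [-0.1  5.8  3.6] M [ 0.816 -0.055  1.363] w 0.43 q6 -0.444 zaz 27.26
F tool [-5.2 -3.5  2.6]
```

Run:
```python
t=open("holes.py").read()
t=t.replace("h=sorted([x for x,n in h if n<900],key=lambda p:p[1])","h=[min((x for x,n in h),key=lambda x:np.hypot(*(x-r))) for r in((270,280),(291,326))]")
t=t.replace("a=manip.grab_frame(\"wrist\");cv2.imwrite(f\"pics/{tag}.png\",a)","a=cv2.imread(f\"pics/{tag}.png\") if old else manip.grab_frame(\"wrist\");old or cv2.imwrite(f\"pics/{tag}.png\",a)").replace("run(tag)","run(tag,old=0)")
open("holes.py","w").write(t)
import holes
for n in("w2","w3","bottom"):holes.run(n,1)   # 'rel zaz' is in the tool frame, so the present pose serves for all
```

```text
w2 [(array([265.3, 258.6]), np.int32(520)), (array([272.1, 257.7]), np.int32(359)), (array([279.5, 257.2]), np.int32(300)), (array([286.8, 257.6]), np.int32(366)), (array([293.9, 258.4]), np.int32(456)), (array([269.7, 276.9]), np.int32(908)), (array([290. , 322.6]), np.int32(764))]
holes az -41.91 rel zaz -69.17 sep 0.0251
w3 [(array([287.1, 258.8]), np.int32(574)), (array([269.9, 279.6]), np.int32(978)), (array([290.6, 325.9]), np.int32(782))]
holes az -41.82 rel zaz -69.08 sep 0.0256
bottom [(array([285.9, 258.8]), np.int32(544)), (array([268.9, 279.6]), np.int32(958)), (array([280.5, 299.5]), np.int32(1059)), (array([290.6, 325.8]), np.int32(818))]
holes az -40.85 rel zaz -68.11 sep 0.0257
```

Request:
apply_moves([
  [1,0,0,0,0,-3,0],
  [1,0,-0.05,0,0,-6,0],
  [1,0,-0.05,0,0,-6,0],
  [1,0,-0.05,0,0,-6,0],
  [1,0,-0.05,0,0,-6,0],
  [1,0,-0.05,0,0,-6,0],
  [1,0,-0.05,0,0,-6,0],
  [1,0,-0.05,0,0,-6,0],
  [1,0,-0.05,0,0,-6,0],
  [1,0,-0.05,0,0,-6,0],
  [1,0,-0.05,0,0,-6,0],
  [1,0,-0.05,0,0,-6,0],
  [1,0,-0.05,0,0,-6,0],
  [1,0,-0.05,0,0,-6,0],
  [1,0,-0.05,0,0,-6,0],
  [1,0,0,0,0,-6,0],
  [1,0,0,0,0,0,0],
  [1,0,0,0,0,0,0],
])

```text
time: 10.9
tool_pos: [0.5484, 0.0902, 0.2291]
tool_rot: [-0.683, 0.683, 0.182, -0.184]
contact_force: [-2.5, 0.2, 5.8]
gripper_width: 0.425
```

```bash
python3 st.py
python3 - <<'E'
import holes
from h import *
holes.run("backed")
b=manip.grab_frame("side");cv2.imwrite("pics/side_end.png",b)
a=cv2.imread("pics/side0.png")
cv2.imwrite("pics/cmp.png",np.hstack([cv2.resize(x[165:330,200:340],(400,471)) for x in(a,b)]))
E
```

```text
10.9 [0.5484 0.0902 0.2291] F [-2.5  0.2  5.8] M [-0.091  0.468  0.115] w 0.425 q6 -2.064 zaz 120.01
F tool [-2.1 -5.8  1.4]
backed [(array([269.2, 279.6]), np.int32(943)), (array([280.2, 298.5]), np.int32(866)), (array([290. , 326.1]), np.int32(802))]
holes az 50.92 rel zaz -69.09 sep 0.0259
```

View pics/cmp.png

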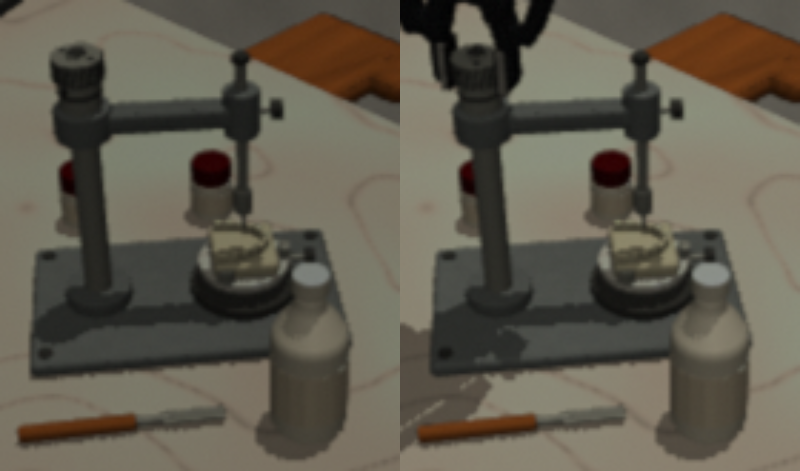

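The comparison shows the arm, jars, bottle and spatula all in the same places (spindle top at 240,58 in both halves). The cap is gripped, and the tool has turned 90.0° from where the stop was first felt (zaz 29.95° → 120.01°). Handing in.

```bash
python3 -c "
from plant import manip
print(manip.job_done())"; python3 st.py
```

```text
the job is handed in; nothing more can be done
None
the job is handed in; nothing more can be done
```

The cap is bottomed out, backed off a quarter turn and still gripped, ready for you to tighten the grub screw. I handed the job in at about 11 s on the robot's clock.

- **Screwing down:** I turned the cap clockwise in a single grasp. The stop came after about 142°, where the torque rose from 0.1 to 1.57 N m over 3° of commanded turn. That peak is more than the arm's 0.35 N m swing resistance, because I ran two 1° steps past first contact.
- **Backing off:** The tool's angle shows 90.0° from where the stop was first felt.
- **Last checks:**
  - The tool was steady, with about 6 N on it.
  - The spanner holes sit at the same angle to the fingers as before the turn, so the grip did not slip.
  - Side pictures before and after show the swing arm, jars, bottle and spatula unmoved.
- **Disagreement:** The spanner holes measured by camera give about 91.8° of back-off, not 90.0°. I put this down to windup at the stop and about 1° of pixel noise, and trusted the torque and tool-angle figure.

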